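# Close the slotted gas adjuster with the flat screwdriver

## Robot

A 6-joint arm with a two-finger parallel gripper is mounted at the origin on the work surface. World frame = base frame: x ahead of the robot, y to its left, z up, the work surface at z = 0. Lengths are in mm, angles in rad, forces in N, time in s.
With the tool pointing down it reaches from about 350 to 875 mm from the base axis. Payload 4.2 kg.
Tool frame: the origin (TCP) lies at the very end of the fingers, on their centre line; the grasp point (between the pads) lies 19 mm behind it; z points along the fingers, y is the line along which they close (so a half turn about z gives the same grasp; the last joint's range is limited). The gripper opens to 85 mm and grips with 20 to 120 N. Pads are 22 mm wide; open, the fingers measure 114 mm over their backs; the gripper's body (76 mm by 85 mm) begins 54 mm behind the grasp point. The pads swing forward as they close: fully open they stand 13 mm farther back than shut.
Start: joints at [-0.973, 0.385, 0.008, 0, -1.194, -0.259], TCP at [207.737, -589.444, 231.312] pointing down, gripper open.
Joint ranges: [-3.14, 3.14], [-1.21, 2.06], [-1.07, 1.41], [-3.16, 2.05], [-2.99, -0.16], [-3.1, 3.1]. Speed limits (rad/s): [2.79, 2.79, 3.14, 3.14, 3.14, 3.14].

## Interface

Orientations are given as a unit quaternion [x, y, z, w].
In Python, from bench import arm gives the robot as it stands. The module is installed in compiled form; this text tells all that it offers.
- The arm moves only by the tool drive_tool, never from a script. Its argument "targets" is a list of rows, each a list of 5 numbers: the closure, from -1 (fully open) to 1 (shut), then the shift along the tool's x, y, z in mm, then the turn about the tool's z in degrees. In form: [[grip, tx, ty, tz, roll], ...]. A call has 1 to 12 rows; each row is the pose to reach, as a shift and turn from the pose commanded when the call began, along the tool's axes at that moment; what a row does not reach only later rows make up. A row lasts 1/10 s, in which the tool goes at most 50 mm and 8.59 degrees, less where a joint would pass 70% of its speed; a pose out of reach is approached as far as the arm can. A call with a gripper value outside its range is refused whole. The fingers move at their own pace and stop on an object; the grip force is fixed at half the most. Time passes only in rows, so rows that repeat a pose let the fingers close. It gives the time, the measured TCP pose, the force, the opening and the grip force at its end, in the units of the state.
- arm.read_state(): the state, without advancing time (a new reading comes with each control period).
- arm.get_image(name): name is "scene" or "top" or "wrist"; returns the picture (400x640x3 uint8, blue, green, red); there is no depth.
- arm.camera_params(name): a dict with "fov_y" (degrees; the focal length in pixels is half the picture's height over the tangent of half this angle, whatever the lens; pixels are square), "cx", "cy" (the principal point, pixels), "rvec" (rotation vector, rad) and "tvec" (3), from world to camera coordinates, as OpenCV has them; the wrist camera has in their place "tool_from_camera" (4x4, takes a point from camera to tool coordinates, whose origin is the TCP and whose axes are the flange's). Camera axes: x right, y down, z forward; pixel columns grow to the right and rows downward; lengths in mm; the calibration is good to about 2 mm. A picture is of the moment at which its call begins: read the wrist's pose just before it. camera_params takes no time and is no camera call.
- arm.job_done(): hands the job in; it is judged then, once.
The state is a dict: "clock": time; "joints": joint angles; "joint_vel": joint speeds; "joint_efforts": joint torques, N m; "position": TCP position; "ee_rot": TCP orientation; "contact_force": force on the tool from outside, world axes, zero at the start; "wrist_torque": the same for the moment, N m; "gripper_width": finger opening in mm; "grasp_force": force on a finger pad.
Only numpy, scipy, OpenCV 4.12 (cv2) and the standard library are available. Lean on these libraries where they do the work, as an engineer would, in place of code of your own. Each camera call takes 0.05 s, during which the arm holds its last target. There are 200 camera calls.

## Task

Take the flat screwdriver (slim square handle) out of the tool rack and rest it lightly on the recessed brass adjuster of the gas module, turning it until the blade drops into the slot; then screw the adjuster clockwise, as seen from above, until it comes up against its stop. Never press hard on the adjuster or touch it with the fingers; put the screwdriver back upright in any free hole of the rack and let go, and leave everything else where it stands.

Things in the scene. Friction and masses are not known exactly. Their poses are not given: they have to be found in the camera images.
- driver_grip (a point): Centre of the handle of the flat screwdriver (120 g, upright in the rack, blade down). Handle amber plastic, square 22 x 22 mm, 80 mm long (40 mm above and below this point), flats facing this point's x and y axes; z up along the tool. Under it a round collar, 30 mm wide, 5 mm high, rests on the rack, its underside 45 mm below this point; the blade's end is 125 mm below this point.
- driver_tip (a point): Middle of the blade's end edge, on the tool's axis, 125 mm below driver_grip, same axes. The blade is 12 mm wide (along x), 2.4 mm thick (along y), 20 mm long; above it a round steel shank of 8 mm.
- adj_top (a point): Top centre of the brass slotted adjuster head, 21 mm across, on its vertical turning axis, 48 mm above the bench. One straight slot through its centre, right across, 4.2 mm wide, 5 mm deep. Axes are the fixed module's and do not turn with the slot. The slot's direction is not measured: it may start at any angle. It stays at one height as it turns.
- adjuster (a joint): Rotation of the adjuster's spindle, rad: grows clockwise seen from above; starts between 0 and 0.4; stop (closed) at 1.3, where a slip clutch under the head lets the head turn on at about 0.07 N m, which does no harm. It says nothing of the slot's direction. It turns at 0.035 N m and stays where left: a lightly pressed blade scrapes round without turning it.
- module_center (a point): Middle of the fixed white module's flat top, 45 mm above the bench: box 150 (its x) x 110 x 45 mm. The adjuster lies 30 mm from here towards the module's -x, inside a fixed steel guard ring, 25 mm inside, 34 mm outside, that ends 6 mm above the head. A gauge and a small black knob stand up to 16 mm above the top in the +x half; leave these alone.
- rack_hole0 (a point): Centre of a rack hole's mouth, at the rack's top face, 100 mm above the bench. The fixed rack is a white plate 60 x 250 x 12 mm on two end legs, open below, with three square through-holes of 18 x 18 mm in a row, 80 mm apart along its y. One holds the flat screwdriver, one the nut driver, one is free.
- rack_hole1 (a point): Mouth of the middle rack hole, as rack_hole0.
- rack_hole2 (a point): Mouth of the third rack hole, as rack_hole0.
- nut_center (a point): Middle of the handle of the nut driver standing in another rack hole: round, waisted amber handle 33 mm thick, 70 mm long (35 mm above and below this point). Not needed; leave it standing.
- cup_mid (a point): Paper cup, 76 mm wide, 90 mm high, half-way up. Leave alone.
- jar_mid (a point): White plastic jar, 60 mm wide, 45 mm high, half-way up. Leave alone.
- tin_mid (a point): Flat aluminium tin, 48 mm wide, 22 mm high, half-way up. Leave alone.
- remote_mid (a point): Beige remote control lying flat, 150 (its x) x 48 x 20 mm, centre. Leave alone.
- probe0_mid (a point): Thin steel probe with a red cap on each end, 180 (its x) x 12 x 12 mm, lying, centre. Leave alone.
- probe1_mid (a point): A second probe like it. Leave alone.

How it is judged (in metres and radians):
On the way, in this order (a step that is already met when the one before it is completed fails the run):
1. the blade has dropped into the adjuster's slot (its end at least 3 mm below the top of the head, within 6 mm of its axis), the adjuster not yet turned (z of driver_tip in the frame of adj_top below -0.003 m and horizontal distance between driver_tip and adj_top below 0.006 m and angle between driver_tip's own z axis and vertical below 0.2 rad and value of joint adjuster below 0.9 rad), for 0.1 s.
2. with the blade in the slot, the adjuster is turned clockwise to its stop (within 0.1 rad) (z of driver_tip in the frame of adj_top below -0.002 m and horizontal distance between driver_tip and adj_top below 0.006 m and angle between driver_tip's own z axis and vertical below 0.2 rad and value of joint adjuster above 1.2 rad), for 0.2 s.
At the end, for the whole second after the job is handed in: The adjuster is within 0.1 rad of its clockwise stop; the screwdriver stands released, upright (within 7 degrees) and at rest, in a rack hole (axis within 10 mm of the hole's centre), its collar down on the rack (within 4 mm) (value of joint adjuster above 1.2 rad and (horizontal distance between driver_grip and rack_hole0 below 0.01 m or horizontal distance between driver_grip and rack_hole1 below 0.01 m or horizontal distance between driver_grip and rack_hole2 below 0.01 m) and angle between driver_grip's own z axis and vertical below 0.12 rad and z of driver_grip in the frame of rack_hole0 between 0.041 and 0.049 m and linear speed of driver below 0.02 m/s); the robot touches nothing.
It fails at once if the screwdriver presses or forces the adjuster with more than 25 N of contact (down and on the slot's walls together) (contact force between driver and adjuster above 25 N).
It fails at once if the fingers touch the adjuster (contact force between the fingers and adjuster above 0.5 N).
It fails at once if the nut driver is moved more than 20 mm (distance of nut_center from where it was at the start of the episode above 0.02 m).
It fails at once if a bystander on the bench is moved more than 30 mm (distance of any of cup_mid, jar_mid, tin_mid, remote_mid, probe0_mid, probe1_mid from where it was at the start of the episode above 0.03 m).
It also fails if it takes over 72 s, if anything falls off the work surface, if the arm or the gripper's body presses on something with over 40 N, if the wrist force passes 120 N, or if a joint passes its speed limit or range.

## Working session

There is one attempt and no reset: what is moved stays moved. The work goes in short steps, Python scripts to look and compute and a tool call to move; the robot and the scene stay as the last step left them, time stands still between calls to the robot, and variables do not carry over. Pictures are saved under pics/ and viewed, at most 10 in all, crops included, and the job is handed in when it is done.

Besides the shell and the picture viewer there is one more tool, called after ">>>" as name(argument=value, ...), one argument or row to a line, values as JSON. drive_tool: Moves the arm, as the interface text tells. Its arguments: {"type":"object","properties":{"targets":{"type":"array","items":{"type":"array","items":{"type":"number"}}}},"required":["targets"]}

```bash
mkdir -p pics
cat > h.py <<'E'
import numpy as np, cv2
from scipy.spatial.transform import Rotation as R
from bench import arm
def cam(n):
    p=arm.camera_params(n); f=200/np.tan(np.radians(p["fov_y"])/2)
    if n=="wrist":
        s=arm.read_state(); T=np.eye(4); T[:3,:3]=R.from_quat(s["ee_rot"]).as_matrix(); T[:3,3]=s["position"]
        M=T@np.array(p["tool_from_camera"]); return f,p["cx"],p["cy"],M[:3,:3],M[:3,3]
    r=cv2.Rodrigues(np.array(p["rvec"],float))[0]; return f,p["cx"],p["cy"],r.T,-r.T@np.array(p["tvec"],float).ravel()
def pt(c,u,v,z):
    f,cx,cy,Rm,t=c; d=Rm@np.array([(u-cx)/f,(v-cy)/f,1]); return t+d*(z-t[2])/d[2]
def proj(c,P):
    f,cx,cy,Rm,t=c; q=Rm.T@(np.array(P,float)-t); return np.array([cx+f*q[0]/q[2],cy+f*q[1]/q[2]])
E
python3 - <<'E'
from h import *
for n in("scene","top","wrist"):
    c=cam(n); cv2.imwrite(f"pics/{n}0.png",arm.get_image(n)); print(n,c[0],c[1:3],c[3].round(3).tolist(),c[4].round())
    print({k:v for k,v in arm.camera_params(n).items() if k not in("rvec","tvec")})
print(arm.read_state())
E
```

```text
scene 511.6966795769217 (319.1636988862013, 208.73117180013324) [[-0.726, 0.513, -0.458], [0.687, 0.526, -0.501], [-0.016, -0.679, -0.734]] [1154.  731. 1067.]
{'fov_y': 42.696737961292655, 'cx': 319.1636988862013, 'cy': 208.73117180013324}
top 403.68228837907145 (314.3807654625066, 199.49253349280022) [[-0.003, -0.994, 0.11], [-1.0, 0.005, 0.012], [-0.013, -0.11, -0.994]] [ 480.   91. 1035.]
{'fov_y': 52.71122988581041, 'cx': 314.3807654625066, 'cy': 199.49253349280022}
wrist 314.24152270033994 (313.33996567600803, 200.75328643648857) [[-0.333, 0.9, 0.28], [0.943, 0.317, 0.1], [0.001, 0.298, -0.955]] [ 136. -615.  372.]
{'fov_y': 64.94968340482286, 'cx': 313.33996567600803, 'cy': 200.75328643648857, 'tool_from_camera': array([[ 4.74685475e-04, -9.54655281e-01, -2.97713064e-01,
         7.62424699e+01],
       [ 9.99999476e-01,  7.23284976e-04, -7.24867742e-04,
        -3.99885647e-01],
       [ 9.07330204e-04, -2.97712564e-01,  9.54655124e-01,
        -1.41768354e+02],
       [ 0.00000000e+00,  0.00000000e+00,  0.00000000e+00,
         1.00000000e+00]])}
{'clock': 0.15, 'joints': array([-9.73405475e-01,  3.85366994e-01,  6.96031292e-03, -3.37317387e-04,
       -1.19401912e+00, -2.58606528e-01]), 'joint_vel': array([-0.00026543, -0.00178431,  0.0045159 ,  0.00123563, -0.00068297,
        0.0016    ]), 'joint_efforts': array([ 7.97920839e-04, -3.92678261e+01,  1.88583541e+01,  4.18859392e+00,
       -3.39836253e-03,  1.51724606e-05]), 'position': array([ 207.58333933, -589.05840823,  230.49092463]), 'ee_rot': array([-1.68521892e-01,  9.85697562e-01,  8.06316311e-04, -1.95521061e-04]), 'contact_force': array([-0.32041576, -1.09098827, -0.75925638]), 'wrist_torque': array([-0.02327186, -0.01447964,  0.06080306]), 'grasp_force': 0.0, 'gripper_width': 85.05028379262485}
```

View pics/top0.png

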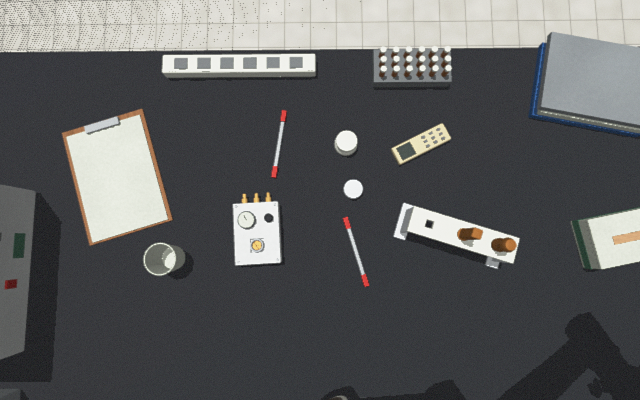

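View pics/scene0.png

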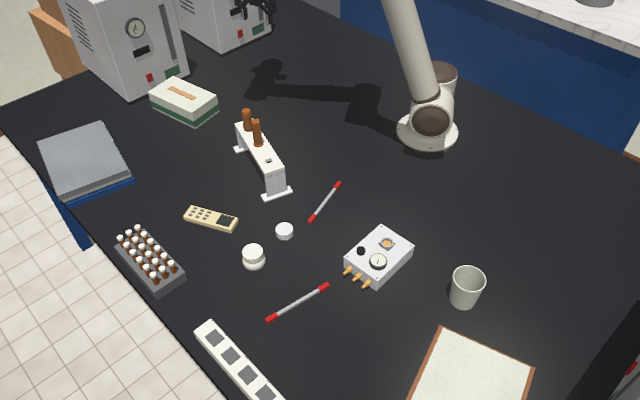

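The top view shows the rack, with its free hole at (429,223), one driver in the middle hole (470,234) and one in the far hole (504,244). The module's adjuster is at (257,245). Next I'll enlarge the rack and the module.

Run:
```python
from h import *
t=cv2.imread("pics/top0.png"); s=cv2.imread("pics/scene0.png")
a=cv2.resize(t[195:275,390:525],None,fx=3,fy=3,interpolation=2); b=cv2.resize(s[100:200,225:300],None,fx=3,fy=3,interpolation=2); d=cv2.resize(t[190:275,220:295],None,fx=3,fy=3,interpolation=2)
o=np.zeros((560,640,3),np.uint8); o[:240,:405]=a; o[:300,410:635]=b; o[300:555,:225]=d
cv2.imwrite("pics/crop0.png",o)
c=cam("top")
print("hole",pt(c,429,223,100),"adj",pt(c,257,245,48))
for u,v in((404,206),(519,236),(513,262),(396,235)):print(pt(c,u,v,100))
for u,v in((234,203),(279,203),(281,264),(235,265)):print(pt(c,u,v,45))
```

```text
hole [ 527.37794415 -162.21758337  100.        ] adj [478.17986888 242.97224984  48.        ]
[ 567.05046596 -105.76159002  100.        ]
[ 496.7366971  -366.90306444  100.        ]
[ 437.79298674 -349.84642682  100.        ]
[500.05907562 -85.52278179 100.        ]
[581.57223954 301.68144112  45.        ]
[581.04925789 190.27767849  45.        ]
[432.12839896 184.48215902  45.        ]
[430.0366103  296.42753309  45.        ]
```

View pics/crop0.png

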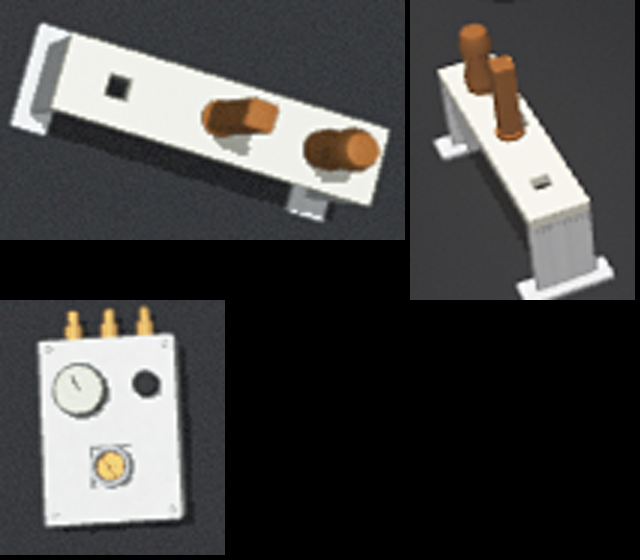

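The square driver stands in the middle hole. The slot is faintly visible, so I'll measure it from closer by.

Run:
```python
from h import *
c=cam("top"); g=lambda x,y:(390+x/3,195+y/3)
P=[pt(c,*g(*q),100) for q in((75,35),(388,130),(370,205),(52,110))]; m=np.mean(P,0); print(np.round(P,1).tolist(),m)
h=pt(c,*g(118,88),100); print("hole",h)
y=P[0]+P[3]-P[1]-P[2]; y/=np.linalg.norm(y); print("racky",y,"mid by hole",h-80*y)
t=pt(c,*g(262,115),185); print("handle top",t)
s=arm.read_state(); Rm=R.from_quat(s["ee_rot"]).as_matrix(); print(Rm.round(3)); print("to handle",Rm.T@(np.array([*((h-80*y+t)/2)[:2],285])-s["position"]))
```

```text
[[565.4, -131.2, 100.0], [491.4, -367.3, 100.0], [434.8, -350.4, 100.0], [507.6, -111.8, 100.0]] [ 499.79791754 -240.17866425  100.        ]
hole [ 524.29954014 -162.87776987  100.        ]
racky [0.29536779 0.95538362 0.        ] mid by hole [ 500.67011688 -239.30845975  100.        ]
handle top [ 501.04071119 -239.13616279  185.        ]
[[-0.943 -0.332 -0.001]
 [-0.332  0.943  0.002]
 [ 0.     0.002 -1.   ]]
to handle [-392.83201029  232.62374466  -54.16870822]
```

>>> drive_tool(
  targets=[
    [-1,-40,24,-30,0],
    [-1,-80,48,-55,0],
    [-1,-120,71,-55,0],
    [-1,-160,95,-55,0],
    [-1,-200,119,-55,0],
    [-1,-240,142,-55,0],
    [-1,-280,166,-55,0],
    [-1,-320,190,-55,0],
    [-1,-360,214,-55,0],
    [-1,-393,233,-55,0],
    [-1,-393,233,-55,0],
    [-1,-393,233,-55,0],
  ],
)

```text
clock: 1.35
position: [501.1, -238.3, 285.8]
ee_rot: [-0.169, 0.986, 0.0, -0.001]
contact_force: [-1.0, -0.5, -0.3]
gripper_width: 85.4
grasp_force: 0.0
```

Run:
```python
from h import *
c=cam("wrist"); im=arm.get_image("wrist"); cv2.imwrite("pics/w1.png",im); s=arm.read_state(); print(s["position"],s["joints"],s["contact_force"])
print(proj(c,[501,-239.3,185]),proj(c,[501,-239.3,105]))
```

```text
[ 500.64326861 -239.01746973  285.97453309] [-1.53249548e-01  2.30903020e-01 -7.45089705e-02 -2.51684699e-05
 -1.26638663e+00 -1.07842423e+00] [ 0.02955796 -0.57388845 -0.54372541]
[312.86805263 201.05138614] [312.99456992 178.41650833]
```

View pics/w1.png

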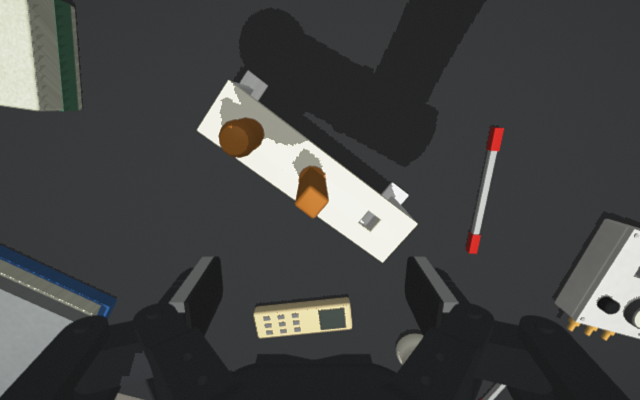

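The wrist view shows the handle's top face centred near (312,203), which matches my projection. The nut driver is at (240,137) and the free hole at (369,220). Next comes the handle yaw, from the top face.

Run:
```python
from h import *
c=cam("wrist"); im=cv2.imread("pics/w1.png")
for k in range(3):
    pass
b,g,r=[im[...,i].astype(int) for i in range(3)]
roi=np.zeros(r.shape,bool); roi[150:235,285:340]=1
m=((r>165)&(r-b>70)&roi).astype(np.uint8); print(m.sum(), np.percentile(r[(r-b>60)&roi],[5,25,50,75,95]))
cs=max(cv2.findContours(m,0,2)[0],key=cv2.contourArea)
P=np.array([pt(c,*q[0],185)[:2] for q in cs],np.float32)
(x,y),wh,a=cv2.minAreaRect(P); print("top face",x,y,wh,a)
cv2.imwrite("pics/c1.png",cv2.resize(im[150:235,270:385],None,fx=5,fy=5,interpolation=2))
Rm=R.from_quat(arm.read_state()["ee_rot"]).as_matrix(); p=arm.read_state()["position"]
print("to adj",Rm.T@(np.array([478.2,243,145])-p))
```

```text
530 [ 83. 109. 183. 202. 206.]
top face 502.13287353515625 -240.42906188964844 (19.197404861450195, 19.184959411621094) 70.4442367553711
to adj [-139.30222414  461.96231116  141.08179837]
```

View pics/c1.png

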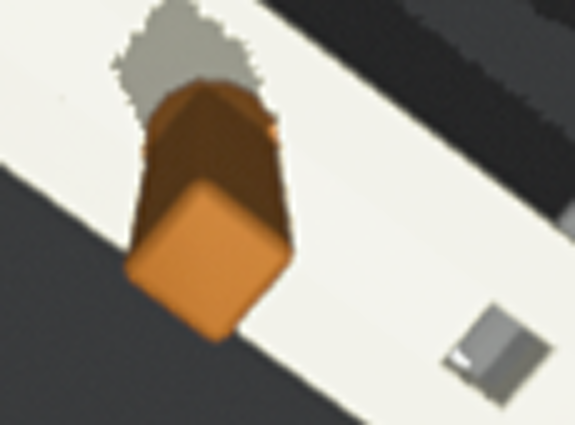

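>>> drive_tool(
  targets=[
    [-1,-13,42,0,0],
    [-1,-26,84,0,0],
    [-1,-39,126,0,0],
    [-1,-52,168,10,0],
    [-1,-65,210,30,0],
    [-1,-78,252,50,0],
    [-1,-90,294,70,0],
    [-1,-103,336,90,0],
    [-1,-116,378,110,0],
    [-1,-128,420,130,0],
    [-1,-139,462,146,0],
    [-1,-139,462,146,0],
  ],
)

```text
clock: 2.6
position: [477.9, 244.9, 138.0]
ee_rot: [-0.17, 0.985, -0.001, -0.001]
contact_force: [-0.3, -0.9, 0.7]
gripper_width: 85.5
grasp_force: 0.0
```

>>> drive_tool(
  targets=[
    [-1,0,0,0,0],
    [-1,0,0,0,0],
  ],
)

```text
clock: 2.8
position: [478.9, 241.5, 140.8]
ee_rot: [-0.168, 0.986, 0.0, 0.0]
contact_force: [-0.3, 0.4, 0.4]
gripper_width: 85.2
grasp_force: 0.0
```

Run:
```python
from h import *
np.save("cA.npy",np.array(cam("wrist"),dtype=object),allow_pickle=True); c=cam("wrist"); im=arm.get_image("wrist"); cv2.imwrite("pics/w2.png",im); s=arm.read_state(); print(s["position"],s["joints"])
u=proj(c,[478.2,243,48]);print(u); x,y=u.astype(int)
cv2.imwrite("pics/c2.png",cv2.resize(im[y-50:y+50,x-60:x+60],None,fx=6,fy=6,interpolation=2)); print(x-60,y-50)
```

```text
[478.99128359 241.43862578 140.9733982 ] [ 7.69442020e-01  3.20737415e-01 -3.37522326e-01  1.09061152e-04
 -9.11652497e-01 -2.00374466e+00]
[316.16921277 204.32550211]
256 154
```

View pics/c2.png

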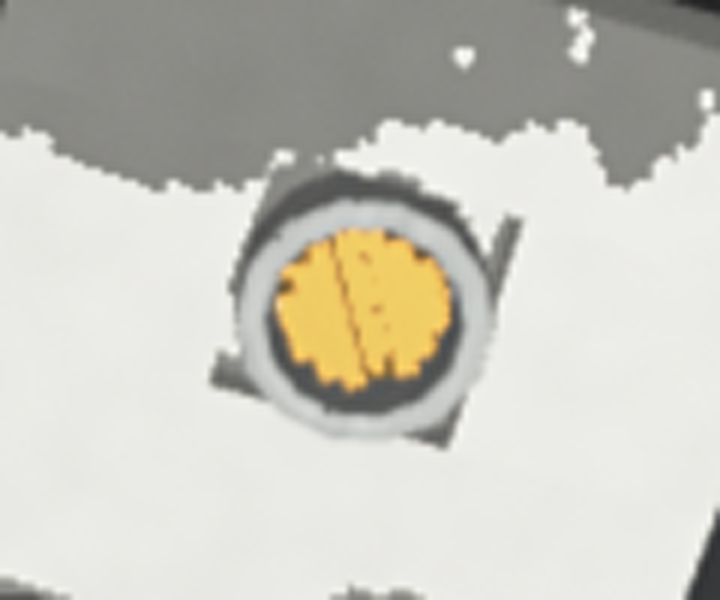

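The slot runs from about (313,194) to (319,217) in the image. The head centre is near (317,205). A second look from a half turn cancels the camera offset.

>>> drive_tool(
  targets=[
    [-1,0,0,0,-8.5],
    [-1,0,0,0,-17],
    [-1,0,0,0,-25.5],
    [-1,0,0,0,-34],
    [-1,0,0,0,-42.5],
    [-1,0,0,0,-51],
    [-1,0,0,0,-59.5],
    [-1,0,0,0,-68],
    [-1,0,0,0,-76.5],
    [-1,0,0,0,-85],
    [-1,0,0,0,-90],
    [-1,0,0,0,-90],
  ],
)

```text
clock: 4.05
position: [479.0, 241.6, 141.2]
ee_rot: [0.815, -0.579, 0.0, -0.001]
contact_force: [-0.1, -0.5, -0.1]
gripper_width: 85.2
grasp_force: 0.0
```

>>> drive_tool(
  targets=[
    [-1,0,0,0,-8.5],
    [-1,0,0,0,-17],
    [-1,0,0,0,-25.5],
    [-1,0,0,0,-34],
    [-1,0,0,0,-42.5],
    [-1,0,0,0,-51],
    [-1,0,0,0,-59.5],
    [-1,0,0,0,-68],
    [-1,0,0,0,-76.5],
    [-1,0,0,0,-85],
    [-1,0,0,0,-90],
    [-1,0,0,0,-90],
  ],
)

```text
clock: 5.25
position: [478.8, 242.1, 140.8]
ee_rot: [0.986, 0.167, 0.0, -0.0]
contact_force: [-0.1, -0.3, -0.8]
gripper_width: 85.5
grasp_force: 0.0
```

>>> drive_tool(
  targets=[
    [-1,0,0,0,0],
    [-1,0,0,0,0],
  ],
)

```text
clock: 5.45
position: [478.7, 242.5, 140.5]
ee_rot: [0.986, 0.167, 0.0, -0.0]
contact_force: [0.3, 0.8, -0.2]
gripper_width: 85.4
grasp_force: 0.0
```

```bash
cat > disc.py <<'E'
from h import *
def disc(im,c,z=48):
    b,g,r=[im[...,i].astype(int) for i in range(3)]; x,y=proj(c,[478.5,242.5,48]).astype(int)
    m=((r-b>60)).astype(np.uint8); k=np.zeros_like(m); k[y-35:y+35,x-35:x+35]=1; m=cv2.morphologyEx(m*k,cv2.MORPH_CLOSE,np.ones((5,5)))
    P=np.array([pt(c,*q[0],z)[:2] for q in max(cv2.findContours(m,0,1)[0],key=cv2.contourArea)],np.float32)
    return cv2.minEnclosingCircle(P),cv2.fitEllipse(P)
E
python3 - <<'E'
from disc import *
cA=np.load("cA.npy",allow_pickle=True); A=cv2.imread("pics/w2.png"); print(disc(A,cA))
a,b=pt(cA,256+335/6,154+238/6,48),pt(cA,256+368/6,154+375/6,48); print("slotA",np.degrees(np.arctan2(*(b-a)[1::-1])),"centre",pt(cA,256+364/6,154+309/6,48))
c=cam("wrist"); im=arm.get_image("wrist"); cv2.imwrite("pics/w3.png",im); s=arm.read_state(); print(s["position"],s["joints"],s["ee_rot"])
print(disc(im,c))
u=proj(c,[478.2,243,48]); x,y=u.astype(int)
cv2.imwrite("pics/c3.png",cv2.resize(im[y-50:y+50,x-60:x+60],None,fx=6,fy=6,interpolation=2)); print(x-60,y-50)
np.save("cB.npy",np.array(c,dtype=object),allow_pickle=True)
E
```

```text
(((478.9219665527344, 243.2022705078125), 11.44724178314209), ((478.8161926269531, 243.116943359375), (20.866209030151367, 22.071964263916016), 29.396217346191406))
slotA 32.29213847424217 centre [478.98487095 243.69217818  48.        ]
[478.62046291 242.6348346  140.46856496] [ 7.71573075e-01  3.21914491e-01 -3.37188239e-01  1.94939714e-06
 -9.11401666e-01  1.13611246e+00] [ 9.85846610e-01  1.67649756e-01  1.20649322e-04 -8.21604329e-05]
(((479.80596923828125, 243.4288787841797), 11.445701599121094), ((479.7778015136719, 243.42062377929688), (20.833091735839844, 22.113718032836914), 18.346357345581055))
251 154
```

View pics/c3.png

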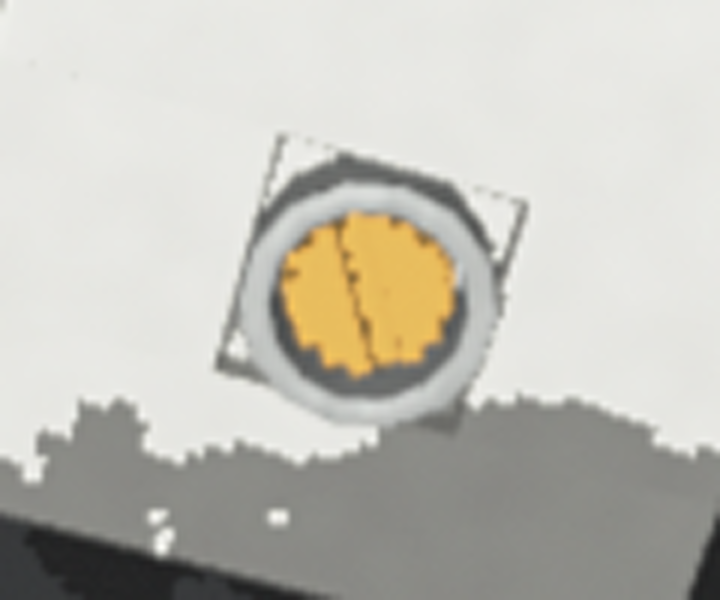

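Both views agree: the slot lies at 32° (mod 180) and the head centre is near (479.2, 243.6). The handle flats are at about 71°. I'll go back to the driver, squeeze once along the rack to centre it, then grasp across.

>>> drive_tool(
  targets=[
    [-1,-6,20,-40,0],
    [-1,-18,60,-70,3],
    [-1,-30,100,-100,6],
    [-1,-42,140,-130,10],
    [-0.8,-54,182,-146,14],
    [-0.6,-66,224,-146,18],
    [-0.4,-78,266,-146,22],
    [-0.2,-91,308,-146,26],
    [0,-104,350,-146,30],
    [0,-117,392,-146,34],
    [0,-129,434,-146,38.4],
    [0,-138.4,462.7,-146,38.4],
  ],
)

```text
clock: 6.7
position: [501.5, -242.1, 286.1]
ee_rot: [0.986, -0.167, -0.0, 0.0]
contact_force: [0.7, 0.8, -1.0]
gripper_width: 42.3
grasp_force: 0.0
```

>>> drive_tool(
  targets=[
    [0,0,0,0,0],
    [0,0,0,0,0],
    [0,0,0,0,0],
    [0,0,0,0,0],
  ],
)

```text
clock: 7.1
position: [501.9, -238.5, 286.6]
ee_rot: [0.986, -0.164, 0.0, -0.0]
contact_force: [0.1, 0.3, -0.4]
gripper_width: 42.9
grasp_force: 0.0
```

Run:
```python
from h import *
c=cam("wrist"); im=arm.get_image("wrist"); cv2.imwrite("pics/w4.png",im); s=arm.read_state(); print(s["position"],s["joints"],s["ee_rot"],s["gripper_width"])
b,g,r=[im[...,i].astype(int) for i in range(3)]; x,y=proj(c,[501.8,-239.9,185]).astype(int); print(x,y)
k=np.zeros(r.shape,bool); k[y-40:y+40,x-40:x+40]=1
m=((r>165)&(r-b>60)&k).astype(np.uint8); print(m.sum())
cs=max(cv2.findContours(m,0,2)[0],key=cv2.contourArea)
print(cv2.minAreaRect(np.array([pt(c,*q[0],185)[:2] for q in cs],np.float32)))
```

```text
[ 501.89698289 -238.47912936  286.6111877 ] [-1.51917326e-01  2.31426256e-01 -7.22159579e-02 -7.53421531e-05
 -1.26669419e+00  1.39289950e+00] [ 9.86431737e-01 -1.64171781e-01  2.29474740e-04 -3.89291966e-05] 42.45164125813947
314 200
459
((504.1694030761719, -240.05404663085938), (17.11060333251953, 16.86331558227539), 71.1317367553711)
```

>>> drive_tool(
  targets=[
    [0,1,0,25,0],
    [0,1,0,50,0],
    [0,1,0,75,0],
    [0,1,0,100,0],
    [0,1,0,120,0],
    [0,1,0,138,0],
    [0,1,0,150,0],
    [0,1,0,155,0],
    [0,1,0,155,0],
    [0,1,0,155,0],
  ],
)

```text
clock: 8.15
position: [503.4, -239.9, 132.2]
ee_rot: [0.986, -0.165, 0.001, 0.0]
contact_force: [0.0, 0.0, -0.4]
gripper_width: 42.8
grasp_force: 0.0
```

>>> drive_tool(
  targets=[
    [1,0,0,0,0],
    [1,0,0,0,0],
    [1,0,0,0,0],
    [1,0,0,0,0],
    [1,0,0,0,0],
    [1,0,0,0,0],
  ],
)

```text
clock: 8.75
position: [503.3, -240.0, 132.3]
ee_rot: [0.986, -0.165, 0.001, 0.0]
contact_force: [-0.9, 2.0, 6.2]
gripper_width: 21.4
grasp_force: 59.2
```

>>> drive_tool(
  targets=[
    [-0.1,0,0,0,0],
    [-0.1,0,0,0,0],
    [-0.1,0,0,0,0],
    [-0.1,0,0,0,0],
    [-0.1,0,0,0,0],
    [-0.1,0,0,0,0],
  ],
)

```text
clock: 9.35
position: [502.6, -239.9, 131.2]
ee_rot: [0.986, -0.165, -0.0, -0.0]
contact_force: [1.2, -1.1, -0.6]
gripper_width: 46.8
grasp_force: 0.0
```

>>> drive_tool(
  targets=[
    [-0.1,0,0,0,8.5],
    [-0.1,0,0,0,17],
    [-0.1,0,0,0,25.5],
    [-0.1,0,0,0,34],
    [-0.1,0,0,0,42.5],
    [-0.1,0,0,0,51],
    [-0.1,0,0,0,59.5],
    [-0.1,0,0,0,68],
    [-0.1,0,0,0,76.5],
    [-0.1,0,0,0,85],
    [-0.1,0,0,0,90],
    [-0.1,0,0,0,90],
  ],
)

```text
clock: 10.55
position: [502.7, -239.9, 131.3]
ee_rot: [-0.581, 0.814, 0.0, 0.0]
contact_force: [-0.4, 0.4, 0.1]
gripper_width: 46.4
grasp_force: 0.0
```

>>> drive_tool(
  targets=[
    [1,0,0,0,0],
    [1,0,0,0,0],
    [1,0,0,0,0],
    [1,0,0,0,0],
    [1,0,0,0,0],
    [1,0,0,0,0],
  ],
)

```text
clock: 11.15
position: [502.9, -239.9, 131.5]
ee_rot: [-0.581, 0.814, -0.0, 0.0]
contact_force: [1.3, 0.5, 0.9]
gripper_width: 20.9
grasp_force: 59.1
```

>>> drive_tool(
  targets=[
    [1,0,0,-15,0],
    [1,0,0,-35,0],
    [1,0,0,-60,0],
    [1,0,0,-85,0],
    [1,0,0,-110,0],
    [1,0,0,-130,0],
    [1,0,0,-130,0],
  ],
)

```text
clock: 11.85
position: [503.8, -240.2, 263.9]
ee_rot: [-0.581, 0.814, -0.002, 0.002]
contact_force: [0.1, 0.9, -1.0]
gripper_width: 21.1
grasp_force: 58.9
```

>>> drive_tool(
  targets=[
    [1,-20,8,0,-5],
    [1,-60,24,0,-10],
    [1,-104,42,0,-15],
    [1,-148,59,0,-20],
    [1,-192,77,0,-25],
    [1,-236,94,0,-30],
    [1,-280,112,0,-35],
    [1,-324,129,0,-40],
    [1,-368,147,0,-45],
    [1,-410,164,0,-51],
    [1,-438,175,0,-51],
    [1,-450,179.8,0,-51],
  ],
)

```text
clock: 13.05
position: [477.9, 246.4, 259.0]
ee_rot: [0.875, -0.484, -0.001, 0.001]
contact_force: [0.2, -1.5, -1.3]
gripper_width: 21.4
grasp_force: 58.8
```

>>> drive_tool(
  targets=[
    [1,0,0,10,0],
    [1,0,0,20,0],
    [1,0,0,30,0],
    [1,0,0,40,0],
    [1,0,0,50,0],
    [1,0,0,50,0],
    [1,0,0,50,0],
  ],
)

```text
clock: 13.75
position: [479.3, 243.8, 211.2]
ee_rot: [0.875, -0.485, 0.0, 0.0]
contact_force: [0.1, -0.2, -0.4]
gripper_width: 21.7
grasp_force: 58.8
```

Run:
```python
from h import *
s=arm.read_state(); p=s["position"]; print(p,s["ee_rot"],s["gripper_width"],s["grasp_force"],s["contact_force"],s["joints"])
c=cam("scene"); im=arm.get_image("scene"); tip=p+[0,0,20-131.3]
u,v=proj(c,tip).astype(int); print(tip,proj(c,tip),proj(c,tip+[0,0,20]))
w=arm.get_image("wrist"); cv2.imwrite("pics/w5.png",w); cv2.imwrite("pics/s5.png",im)
a=cv2.resize(im[v-50:v+30,u-30:u+30],None,fx=7,fy=7,interpolation=0)
o=np.zeros((560,800,3),np.uint8); o[:,:420]=a; o[:237,420:]=cv2.resize(w,(380,237)); cv2.imwrite("pics/c5.png",o); print(u-30,v-50)
```

```text
[479.30433158 243.84976011 211.24414362] [ 8.74591628e-01 -4.84860241e-01  1.11258747e-04  1.37300903e-04] 21.726210555281764 58.839168548583984 [ 0.107676   -0.22997117 -0.39608092] [ 7.72508861e-01  2.52960471e-01 -2.37348652e-01  3.31146409e-04
 -1.08068612e+00 -2.14275181e-01]
[479.30433158 243.84976011  99.94414362] [388.49473859 230.59900806] [389.17554303 225.29655574]
358 180
```

View pics/c5.png

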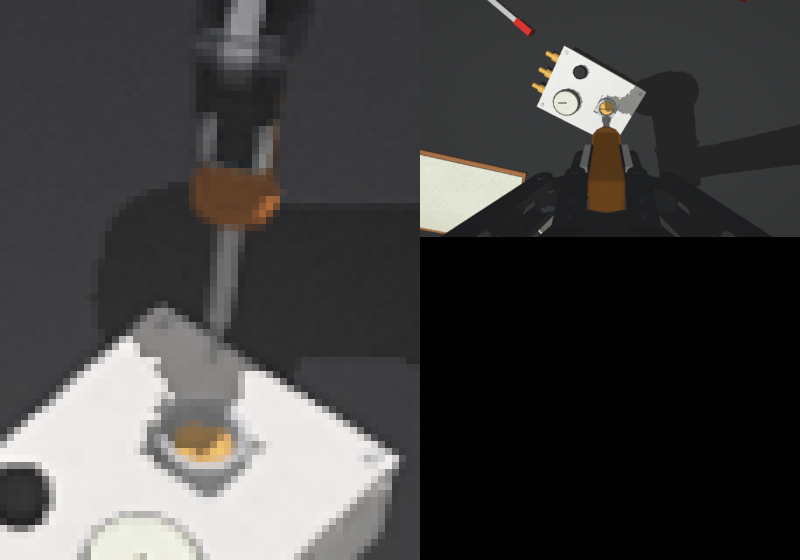

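At ψ=212° the scene view shows the blade edge-on, thinning towards the tip at about (388,231). So its width already lies along the slot. I'll enlarge the wrist view to check.

Run:
```python
from h import *
w=cv2.imread("pics/w5.png"); cv2.imwrite("pics/c6.png",cv2.resize(w[150:250,263:363],None,fx=6,fy=6,interpolation=2))
c=cam("wrist"); print(proj(c,[479.3,243.85,100]),proj(c,[479.2,243.6,48]))
```

```text
[313.57692588 197.70185641] [313.90686494 182.70552027]
```

View pics/c6.png

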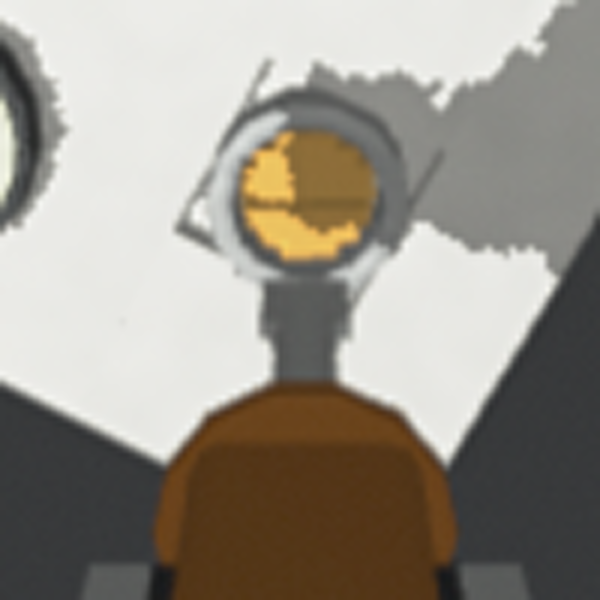

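The blade is parallel to the slot, and its tip at (314,197) is where I predicted. Now I'll descend to just above the head.

>>> drive_tool(
  targets=[
    [1,0,0,12,0],
    [1,0,0,24,0],
    [1,0,0,34,0],
    [1,0,0,42,0],
    [1,0,0,47,0],
    [1,0,0,49,0],
    [1,0,0,49,0],
    [1,0,0,49,0],
    [1,0,0,49,0],
  ],
)

```text
clock: 14.75
position: [479.4, 244.4, 162.8]
ee_rot: [0.875, -0.485, 0.0, -0.001]
contact_force: [-0.5, -0.4, -2.1]
gripper_width: 21.3
grasp_force: 58.8
```

>>> drive_tool(
  targets=[
    [1,0,0,0.5,0],
    [1,0,0,1,0],
    [1,0,0,1.5,0],
    [1,0,0,2,0],
    [1,0,0,2,0],
    [1,0,0,2,0],
  ],
)

```text
clock: 15.35
position: [479.1, 244.1, 160.3]
ee_rot: [0.875, -0.485, -0.0, 0.0]
contact_force: [-0.4, 0.4, -0.8]
gripper_width: 21.4
grasp_force: 58.8
```

>>> drive_tool(
  targets=[
    [1,0,0,0.4,0],
    [1,0,0,0.8,0],
    [1,0,0,1.2,0],
    [1,0,0,1.2,0],
    [1,0,0,1.2,0],
  ],
)

```text
clock: 15.85
position: [479.1, 244.2, 159.1]
ee_rot: [0.875, -0.485, 0.0, 0.0]
contact_force: [-1.3, 0.6, -1.5]
gripper_width: 21.3
grasp_force: 58.8
```

>>> drive_tool(
  targets=[
    [1,0,0,0.4,0],
    [1,0,0,0.8,0],
    [1,0,0,1.2,0],
    [1,0,0,1.2,0],
    [1,0,0,1.2,0],
  ],
)

```text
clock: 16.35
position: [479.1, 244.2, 157.9]
ee_rot: [0.875, -0.485, -0.0, 0.0]
contact_force: [0.9, -0.4, -1.2]
gripper_width: 21.0
grasp_force: 58.8
```

>>> drive_tool(
  targets=[
    [1,0,0,0.3,0],
    [1,0,0,0.6,0],
    [1,0,0,0.6,0],
    [1,0,0,0.6,0],
  ],
)

```text
clock: 16.75
position: [479.1, 244.1, 157.3]
ee_rot: [0.875, -0.485, 0.0, 0.0]
contact_force: [0.2, -0.1, -1.4]
gripper_width: 21.5
grasp_force: 58.8
```

>>> drive_tool(
  targets=[
    [1,0,0,0.4,0],
    [1,0,0,0.8,0],
    [1,0,0,0.8,0],
    [1,0,0,0.8,0],
  ],
)

```text
clock: 17.15
position: [479.1, 244.1, 156.5]
ee_rot: [0.875, -0.485, 0.0, 0.0]
contact_force: [0.2, 0.6, -2.3]
gripper_width: 21.2
grasp_force: 58.8
```

>>> drive_tool(
  targets=[
    [1,0,0,0.4,0],
    [1,0,0,0.8,0],
    [1,0,0,0.8,0],
    [1,0,0,0.8,0],
    [1,0,0,0.8,0],
  ],
)

```text
clock: 17.65
position: [479.1, 244.2, 155.7]
ee_rot: [0.875, -0.485, 0.0, -0.0]
contact_force: [-0.3, -0.2, -1.3]
gripper_width: 21.2
grasp_force: 58.8
```

>>> drive_tool(
  targets=[
    [1,0,0,0.3,0],
    [1,0,0,0.6,0],
    [1,0,0,0.6,2],
    [1,0,0,0.6,4],
    [1,0,0,0.6,6],
    [1,0,0,0.6,8],
    [1,0,0,0.6,10],
    [1,0,0,0.6,12],
    [1,0,0,0.6,14],
    [1,0,0,0.6,16],
    [1,0,0,0.6,16],
    [1,0,0,0.6,16],
  ],
)

```text
clock: 18.85
position: [479.1, 243.9, 155.1]
ee_rot: [0.799, -0.601, 0.0, 0.0]
contact_force: [0.5, -1.6, -1.6]
gripper_width: 21.4
grasp_force: 58.8
```

Run:
```python
from h import *
s=arm.read_state(); print(s["wrist_torque"],s["contact_force"],s["position"])
w=arm.get_image("wrist"); cv2.imwrite("pics/c7.png",cv2.resize(w[150:250,263:363],None,fx=6,fy=6,interpolation=2))
s=arm.read_state(); print(s["wrist_torque"],s["contact_force"])
```

```text
[-0.32790326 -0.1168928   0.04459603] [ 0.50862149 -1.59842285 -1.55641616] [479.06450274 243.92406256 155.05097194]
[-0.35092819 -0.1541401  -0.02385038] [ 0.32028323 -1.83827047 -2.08394333]
```

View pics/c7.png

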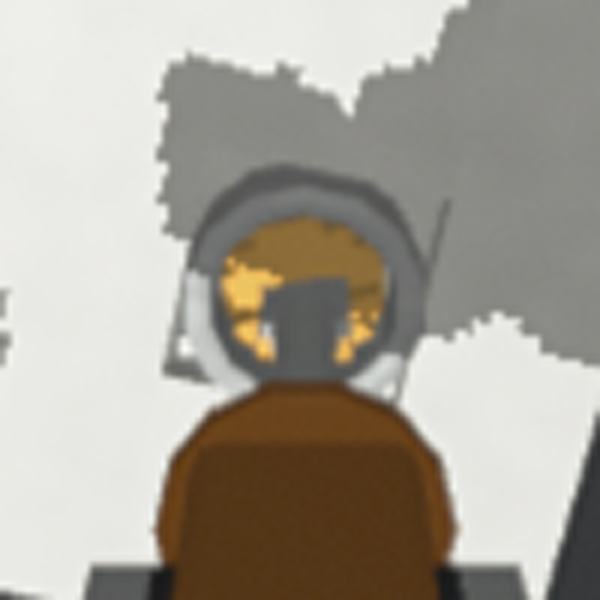

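The blade sits in the slot and drives it: the slot edges at (245,318) and (365,292) trail the blade by the expected slack. I'll keep turning.

>>> drive_tool(
  targets=[
    [1,0,0,0,3],
    [1,0,0,0,6],
    [1,0,0,0,9],
    [1,0,0,0,12],
    [1,0,0,0,15],
    [1,0,0,0,18],
    [1,0,0,0,21],
    [1,0,0,0,24],
    [1,0,0,0,27],
    [1,0,0,0,30],
    [1,0,0,0,30],
  ],
)

```text
clock: 20.0
position: [479.0, 244.0, 155.1]
ee_rot: [-0.616, 0.788, -0.0, -0.0]
contact_force: [-0.2, -1.4, -1.9]
gripper_width: 21.2
grasp_force: 58.8
```

>>> drive_tool(
  targets=[
    [1,0,0,0,3],
    [1,0,0,0,6],
    [1,0,0,0,9],
    [1,0,0,0,12],
    [1,0,0,0,15],
    [1,0,0,0,18],
    [1,0,0,0,21],
    [1,0,0,0,24],
    [1,0,0,0,27],
    [1,0,0,0,30],
    [1,0,0,0,30],
  ],
)

```text
clock: 21.1
position: [479.0, 244.1, 155.0]
ee_rot: [-0.391, 0.92, 0.0, -0.0]
contact_force: [0.5, -0.6, -1.2]
gripper_width: 21.2
grasp_force: 58.8
```

>>> drive_tool(
  targets=[
    [1,0,0,0,3],
    [1,0,0,0,6],
    [1,0,0,0,9],
    [1,0,0,0,12],
    [1,0,0,0,15],
    [1,0,0,0,18],
    [1,0,0,0,20],
    [1,0,0,0,20],
    [1,0,0,0,20],
    [1,0,0,0,20],
  ],
)

```text
clock: 22.1
position: [479.0, 244.2, 155.1]
ee_rot: [-0.226, 0.974, 0.0, -0.0]
contact_force: [-0.5, -0.6, -0.8]
gripper_width: 21.5
grasp_force: 58.8
```

Run:
```python
from h import *
w=arm.get_image("wrist"); cv2.imwrite("pics/c8.png",cv2.resize(w[150:250,263:363],None,fx=6,fy=6,interpolation=2))
s=arm.read_state(); print(s["wrist_torque"],s["contact_force"],s["position"],s["joints"])
```

```text
[-0.07932906  0.12112162  0.04518782] [-0.4667642  -1.05342379 -1.42942807] [479.05578904 244.19840243 155.09856205] [ 7.73099276e-01  3.07421162e-01 -3.15842048e-01 -1.36605347e-04
 -9.47525200e-01 -1.88891440e+00]
```

>>> drive_tool(
  targets=[
    [1,0,0,0,3],
    [1,0,0,0,6],
    [1,0,0,0,9],
    [1,0,0,0,12],
    [1,0,0,0,14],
    [1,0,0,0,14],
    [1,0,0,0,14],
    [1,0,0,0,14],
  ],
)

```text
clock: 22.95
position: [479.1, 244.2, 155.1]
ee_rot: [-0.105, 0.994, 0.0, 0.0]
contact_force: [-0.2, -0.9, -1.0]
gripper_width: 21.4
grasp_force: 58.8
```

Run:
```python
from h import *
s=arm.read_state(); print(s["wrist_torque"],s["contact_force"],s["position"],s["ee_rot"])
```

```text
[0.01654471 0.12207939 0.07121272] [-0.17361413 -0.86153662 -1.01520396] [479.1028923  244.22960261 155.08363051] [-1.04970965e-01  9.94475284e-01  7.04953065e-05  1.60178723e-05]
```

>>> drive_tool(
  targets=[
    [1,0,0,0,-3],
    [1,0,0,0,-7],
    [1,0,0,0,-7],
    [1,0,0,-3,-7],
    [1,0,0,-8,-7],
    [1,0,0,-18,-7],
    [1,0,0,-40,-7],
    [1,0,0,-65,-7],
    [1,0,0,-90,-7],
    [1,0,0,-106,-7],
    [1,0,0,-106,-7],
    [1,0,0,-106,-7],
  ],
)

```text
clock: 24.15
position: [478.8, 244.1, 261.2]
ee_rot: [-0.165, 0.986, 0.0, 0.0]
contact_force: [0.5, 0.3, -2.4]
gripper_width: 21.5
grasp_force: 58.8
```

Run:
```python
from h import *
s=arm.read_state(); print(s["wrist_torque"],s["contact_force"],s["position"],s["ee_rot"],s["joints"])
w=arm.get_image("wrist"); cv2.imwrite("pics/w9.png",w); c=cam("wrist")
# slot angle: rectify the head's top plane, 0.2 mm px, then look for the dark edge line
O=np.array([479.2,243.8]); q=[proj(c,[O[0]+a,O[1]+b,48]) for a,b in((-15,15),(15,15),(15,-15),(-15,-15))]
H=cv2.getPerspectiveTransform(np.float32(q),np.float32([[0,0],[300,0],[300,300],[0,300]])); r=cv2.warpPerspective(w,H,(300,300))
g=cv2.GaussianBlur(cv2.cvtColor(r,6),(0,0),3).astype(float)
yy,xx=np.mgrid[:300,:300]-149.5
for a in range(0,180,10):
    t=np.radians(a); along=xx*np.cos(t)-yy*np.sin(t); d=xx*np.sin(t)+yy*np.cos(t)
    pr=[g[(abs(along)<75)&(abs(d-k)<3)].mean() for k in range(-40,41,5)]
    print(a,round(min(np.convolve(pr,[.5,-1,.5],'valid')*-1),1),end="; ")
```

```text
[-0.03525797  0.05076496 -0.03849853] [ 0.51023104  0.32064873 -2.37555174] [478.78958426 244.09884304 261.21175104] [-1.64943223e-01  9.86302989e-01  3.83016240e-04  2.39998731e-05] [ 7.73037939e-01  2.14438877e-01 -1.58167085e-01 -6.46096658e-04
 -1.19771386e+00 -2.01219800e+00]
0 -1.0; 10 -1.2; 20 -1.5; 30 -1.2; 40 -1.3; 50 -1.2; 60 -1.0; 70 -0.8; 80 -1.0; 90 -1.1; 100 -1.9; 110 -6.1; 120 -7.0; 130 -2.1; 140 -1.2; 150 -0.7; 160 -0.7; 170 -0.8;
```

Torque reached 0.071 N m, so the clutch slipped at the stop, and the slot now lies near 115°. I'll go back to the middle hole and reverse the pick.

>>> drive_tool(
  targets=[
    [1,6,-20,0,-5],
    [1,17,-60,0,-10],
    [1,30,-104,0,-15],
    [1,43,-148,0,-20],
    [1,56,-192,0,-25],
    [1,69,-236,0,-30],
    [1,81,-280,0,-35],
    [1,94,-324,0,-40],
    [1,107,-368,0,-45],
    [1,120,-412,0,-52],
    [1,131,-450,0,-52],
    [1,135.6,-465.5,0,-52],
  ],
)

```text
clock: 25.4
position: [501.6, -243.0, 259.1]
ee_rot: [-0.579, 0.815, 0.001, -0.001]
contact_force: [0.4, 0.6, -0.5]
gripper_width: 21.4
grasp_force: 59.0
```

>>> drive_tool(
  targets=[
    [1,0,0,0,0],
    [1,0,0,0,0],
    [1,0,0,0,0],
    [1,0,0,15,0],
    [1,0,0,30,0],
    [1,0,0,40,0],
    [1,0,0,50,0],
    [1,0,0,55,0],
    [1,0,0,60,0],
    [1,0,0,65,0],
    [1,0,0,65,0],
  ],
)

```text
clock: 26.5
position: [502.3, -240.1, 195.5]
ee_rot: [-0.581, 0.814, 0.0, -0.0]
contact_force: [-0.4, -0.2, -1.6]
gripper_width: 21.4
grasp_force: 59.0
```

>>> drive_tool(
  targets=[
    [1,0,0,12,0],
    [1,0,0,24,0],
    [1,0,0,36,0],
    [1,0,0,46,0],
    [1,0,0,54,0],
    [1,0,0,60,0],
    [1,0,0,63,0],
    [1,0,0,64.3,0],
    [1,0,0,64.3,0],
    [1,0,0,64.3,0],
  ],
)

```text
clock: 27.5
position: [502.9, -240.2, 132.3]
ee_rot: [-0.581, 0.814, -0.0, 0.0]
contact_force: [-0.4, 0.2, -0.3]
gripper_width: 21.3
grasp_force: 59.0
```

>>> drive_tool(
  targets=[
    [0,0,0,0,0],
    [-0.1,0,0,0,0],
    [-0.2,0,0,0,0],
    [-0.2,0,0,0,0],
    [-0.2,0,0,0,0],
    [-0.2,0,0,0,0],
  ],
)

```text
clock: 28.1
position: [502.6, -240.1, 131.8]
ee_rot: [-0.581, 0.814, -0.0, 0.0]
contact_force: [0.0, 0.4, -0.3]
gripper_width: 51.2
grasp_force: 0.0
```

>>> drive_tool(
  targets=[
    [-0.2,0,0,-15,0],
    [-0.2,0,0,-40,0],
    [-0.2,0,0,-70,0],
    [-0.2,0,0,-100,0],
    [-0.2,0,0,-130,0],
    [-0.2,0,0,-155,0],
    [-0.2,0,0,-155,0],
    [-0.2,0,0,-155,0],
    [-0.2,0,0,-155,0],
    [-0.2,0,0,-155,0],
  ],
)

```text
clock: 29.1
position: [502.0, -240.0, 285.4]
ee_rot: [-0.581, 0.814, 0.001, -0.001]
contact_force: [-0.5, -0.9, -0.3]
gripper_width: 51.2
grasp_force: 0.0
```

Run:
```python
from h import *
c=cam("wrist"); im=arm.get_image("wrist"); s=arm.read_state(); print(s["position"],s["contact_force"],s["gripper_width"],s["clock"])
b,g,r=[im[...,i].astype(int) for i in range(3)]; x,y=proj(c,[502.6,-240,185]).astype(int); print(x,y)
k=np.zeros(r.shape,bool); k[y-40:y+40,x-40:x+40]=1
m=((r>150)&(r-b>60)&k).astype(np.uint8); print(m.sum())
cs=max(cv2.findContours(m,0,2)[0],key=cv2.contourArea)
print(cv2.minAreaRect(np.array([pt(c,*q[0],185)[:2] for q in cs],np.float32)))
t=arm.get_image("top"); t0=cv2.imread("pics/top0.png"); d=cv2.absdiff(t,t0).max(2)[220:250,455:490]; print("top diff at handle",(d>40).sum())
```

```text
[ 502.10257843 -240.00778148  285.59177626] [ 1.71083106  0.46212689 -0.2471991 ] 51.46222307236376 29.15
312 202
638
((502.9151916503906, -241.6106414794922), (19.427459716796875, 20.347965240478516), 71.02597045898438)
top diff at handle 579
```

The handle stands at (502.9, -241.6) with yaw 71°, as before, and the robot is clear of it.

```bash
python3 -c "
from bench import arm; print(arm.job_done())"
```

```text
the job is handed in; nothing more can be done
None
```

I turned the adjuster clockwise to its stop: torque at the end read 0.071 N m, about the level where the clutch slips. The screwdriver is back in the middle rack hole and released, and the job is handed in at about 29 s; the hand-in gave no verdict.

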